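# Hold a chisel handle in the V-cradle for drilling

### The job

Get the new chisel handle ready for its tang hole to be drilled. Swing the cradle's bush arm fully down onto its rest, then lay the handle with the steel ferrule into the two V-blocks, ferrule end up against the bush arm, and press it firmly and squarely down so that it bears on both faces of the V. Finish while holding it pressed there - do not let go - and leave the plain blank and the other things on the bench where they are.

Things in the scene. Friction and masses are not known exactly. Their poses are not given: they have to be found in the camera images.
- cradle_axis (a point): Centre line of the V-cradle, midway between its two V-blocks, 70 mm above the bench: where the seated handle's centre belongs. Cradle axes: x front to back, y along the groove to the bush arm, z up. Fixed to the bench; plywood base 160 (x) x 200 (y) x 18 mm thick, its middle 12 mm in +y from here, carries all.
- front_faces: Front (-x) halves of both V-blocks: one face of the 90 degree V, which is 44 mm wide at the top. Brown wooden blocks, 72 mm wide (x), 24 mm thick (y), centred at y = -49 and +49 mm, tops 68 mm above the bench; between them a gap of 74 mm (y) down to the base board, room for fingers. Origin: under cradle_axis at bench height, cradle axes.
- back_faces: Back (+x) halves of both V-blocks: the other face of the V, sloping 45 degrees. Same origin and axes as front_faces. A seated handle's axis lies 2 mm above the blocks' tops.
- bush_arm (a joint): Angle of the flat aluminium arm (8 mm thick, 22 mm high, with steel drill bush and red grip) that swings in the upright x-z plane across the cradle's +y end: 0 = fully down, level on its rest post, inner face 82.5 mm in +y from cradle_axis; starts raised 0.45 to 0.95 rad. Its pivot friction (0.16 N m) keeps it at any angle; 1 to 3 N on the grip push it down.
- bush_grip (a point): Middle of the red grip at the arm's free front end: a round bar 19 mm thick, 42 mm long, lying along the arm, 142 mm from bush_pivot. Arm down: 70 mm above the bench, 82 mm in -x and 86.5 mm in +y from cradle_axis. x axis: along the arm to the pivot; z axis: across the arm, up when it is down.
- bush_pivot (a point): Pivot of the bush arm at the back of the cradle: 60 mm in +x, 86.5 mm in +y from cradle_axis, 70 mm above the bench; post 92 mm high. Its hinge axis is the cradle's y. Turns with the arm.
- handle_center (a point): Centre of the chisel handle blank: a light wooden cylinder 34 mm in diameter with a steel ferrule 26 mm in diameter on its last 20 mm; 165 mm long in all, about 0.12 kg, lying on the bench. This point is on its axis, half-way along. y axis: along the handle towards the ferrule.
- ferrule_end (a point): Centre of the handle's end face on the ferrule side, 82.5 mm in +y from handle_center.
- bare_blank_center (a point): Centre of the plain blank: the same wooden cylinder, 34 mm in diameter and 165 mm long, without a ferrule, lying on the bench. To be left alone.
- tape_measure: Bystander: yellow tape measure, 61 x 74 x 72 mm; origin at the centre of its underside.
- nail_tin: Bystander: grey round tin, 68 mm across, 62 mm high; origin at the centre of its underside.
- screwdriver: Bystander: red-handled screwdriver, 195 mm long; origin at the centre of its underside.

How it is judged:
On the way, in this order (a step that is already met when the one before it is completed fails the run):
1. the bush arm is fully down on its rest (value of joint bush_arm below 0.05 rad), for 0.2 s.
2. the ferruled handle lies in both V-blocks (horizontal distance between handle_center and cradle_axis below 0.02 m and z of handle_center in the frame of cradle_axis below 0.0025 m and angle between the y axis of handle_center and the y axis of cradle_axis, either way round below 0.05 rad), for 0.1 s.
At the end, for the whole second after the job is handed in: Bush arm down (0.05 rad). Handle in both V-blocks: centre within 2.5 mm of the V's axis sideways and up (3 mm down), axis within 0.04 rad, ferrule end within 3 mm of the arm's inner face. Robot still holds or presses it; it bears with over 2 N on each V face (own weight: under 1.2 N) (value of joint bush_arm below 0.05 rad and x of handle_center in the frame of cradle_axis between -0.0025 and 0.0025 m and z of handle_center in the frame of cradle_axis between -0.003 and 0.0025 m and angle between the y axis of handle_center and the y axis of cradle_axis, either way round below 0.04 rad and y of ferrule_end in the frame of cradle_axis above 0.0795 m and contact force between handle and front_faces above 2 N and contact force between handle and back_faces above 2 N and contact force between any of the fingers, the arm and handle above 2 N); the arm keeps its last pose, push and grip.
It fails at once if the plain blank is moved more than 40 mm (distance of bare_blank_center from where it was at the start of the episode above 0.04 m).
It fails at once if another thing on the bench is moved more than 40 mm (distance of any of tape_measure, nail_tin, screwdriver from where it was at the start of the episode above 0.04 m).
It also fails if it takes over 53 s, if anything falls off the work surface, if the arm or the gripper's body presses on something with over 40 N, if the wrist force passes 120 N, or if a joint passes its speed limit or range.

### The arm

A 6-joint arm with a two-finger parallel gripper is mounted at the origin on a cart in front of the work surface, level with it; the furniture and walls round the work are solid. World frame = base frame: x ahead of the robot, y to its left, z up, the work surface at z = 0. Lengths are in m, angles in rad, forces in N, time in s.
With the tool pointing down it reaches from about 0.325 to 0.925 m from the base axis. Payload 3.1 kg.
Tool frame: the origin (TCP) lies between the finger pads; the fingertips stand 14 mm ahead of it and the grasp point (between the pads) lies 5 mm behind it; z points along the fingers, y is the line along which they close (so a half turn about z gives the same grasp; the last joint's range is limited). The gripper opens to 85 mm and grips with 20 to 120 N. Pads are 22 mm wide; open, the fingers measure 114 mm over their backs; the gripper's body (76 mm by 85 mm) begins 54 mm behind the grasp point. The pads swing forward as they close: fully open they stand 13 mm farther back than shut.
Start: joints at [-1.409, 0.217, 1.613, -0, 1.311, -0.112], TCP at [0.169, -0.602, 0.214] pointing down, gripper open.
Joint ranges: [-2.75, 2.75], [-0.78, 2.1], [0.31, 2.55], [-1.13, 4.27], [0.13, 2.63], [-2.58, 2.58]. Speed limits (rad/s): [2.79, 2.79, 3.14, 3.14, 3.14, 3.14].

### API

Orientations are given as a 3x3 rotation matrix whose columns are the frame's x, y, z axes.
In Python, from plant import env gives the robot as it stands. Calls block until the motion is done:
- env.movep(position, orientation): joint-space move of the TCP to a pose.
- env.movel(position, ori=None, max_speed=0.15, until_force=None): straight line of the TCP; ori=None keeps the orientation; max_speed is the mean speed in m/s. With until_force (N) it stops when the force on the tool has changed by that much, and returns True; else False.
- env.move_j(angles): joint-space move.
- env.set_gripper(opening, grip_force=None): finger opening in m; grip_force is the grip in N (None keeps the last); returns when the fingers have stopped.
- env.wait(seconds).
- env.ik(position, orientation): joint angles nearest the present ones, or None.
- env.read_camera(name): name is "scene" or "top" or "wrist"; returns a dict with "img" (384x512x3 uint8, blue, green, red), "fx", "fy", "cx", "cy" (pixels), "extrinsics" (4x4, takes a point from world to camera coordinates); the wrist camera has in their place "hand_eye" (4x4, takes a point from camera to tool coordinates, whose origin is the TCP and whose axes are the flange's). Camera axes: x right, y down, z forward; pixel columns grow to the right and rows downward; lengths in m; the calibration is good to about 2 mm. The wrist camera is an equidistant fisheye: a pixel r from the principal point sees the ray r / f radians off the axis. A picture is of the moment at which its call begins: read the wrist's pose just before it. There is no depth.
A pose or a line that the arm cannot do raises env.Unreachable and nothing moves.
- env.hand_in(): hands the job in; it is judged then, once.
Readings, each from a call of its own:
- env.current_t(): time.
- env.current_joint_positions(): joint angles.
- env.current_qvel(): joint speeds.
- env.current_effort(): joint torques, N m.
- env.current_tool_pos(): TCP position.
- env.current_tcp_rot(): TCP orientation.
- env.current_ft_force(): force on the tool from outside, world axes, zero at the start.
- env.current_ft_torque(): the same for the moment, N m.
- env.current_grip_width(): finger opening in m.
- env.current_grip_force(): force on a finger pad.
Only numpy, scipy, OpenCV 4.12 (cv2) and the standard library are available. Lean on these libraries where they do the work, as an engineer would, in place of code of your own. Each camera call takes 0.05 s, during which the arm holds its last target. There are 200 camera calls.

## Working session

There is one attempt and no reset: what is moved stays moved. The work goes in short steps, each a Python script; the robot and the scene stay as the last script left them, time stands still between calls to the robot, and variables do not carry over. Pictures are saved under pics/ and viewed, at most 10 in all, crops included, and the job is handed in when it is done.

```bash
mkdir -p pics; ls
python3 - <<'E'
from plant import env
import cv2,numpy as np
for n in ["scene","top"]:
    c=env.read_camera(n); cv2.imwrite(f"pics/{n}0.png",c["img"]); print(n,c["fx"],c["fy"],c["cx"],c["cy"]); print(np.round(c["extrinsics"],4).tolist())
c=env.read_camera("wrist");print({k:v for k,v in c.items() if k!="img"})
print(env.current_tcp_rot(),env.current_t())
E
```

```text
pics
scene 407.4946414223169 407.4946414223169 258.71796813895486 194.0056982014304
[[-0.8855, -0.4643, 0.0184, 0.4976], [-0.2666, 0.4752, -0.8385, 0.1123], [0.3806, -0.7474, -0.5445, 0.9724], [0.0, 0.0, 0.0, 1.0]]
top 466.1287618688931 466.1287618688931 252.00360203635685 187.81007890894503
[[0.0183, -0.9998, -0.0078, 0.1771], [-0.9911, -0.0171, -0.1321, 0.5082], [0.132, 0.0101, -0.9912, 1.1718], [0.0, 0.0, 0.0, 1.0]]
{'fx': 297.3186396354542, 'fy': 297.3186396354542, 'cx': 250.42730300514967, 'cy': 193.4458400162931, 'hand_eye': array([[ 6.16152073e-04, -9.55959979e-01, -2.93496405e-01,
         7.45103091e-02],
       [ 9.99999550e-01,  8.00533937e-04, -5.08103699e-04,
        -8.70516062e-05],
       [ 7.20680634e-04, -2.93495960e-01,  9.55960042e-01,
        -1.59298250e-01],
       [ 0.00000000e+00,  0.00000000e+00,  0.00000000e+00,
         1.00000000e+00]])}
[[ 9.62746668e-01  2.70404801e-01 -3.10082513e-04]
 [ 2.70404903e-01 -9.62744903e-01  1.85469343e-03]
 [ 2.02987649e-04 -1.86944775e-03 -9.99998232e-01]] 0.15
```

View pics/top0.png

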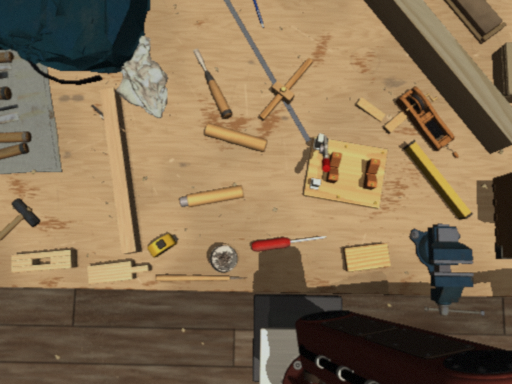

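View pics/scene0.png

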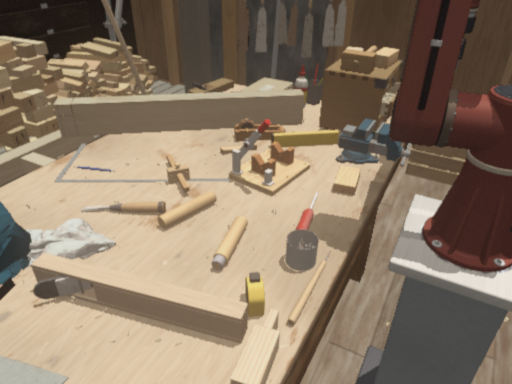

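```bash
cat > h.py <<'E'
from plant import env
import cv2,numpy as np
def ray(c,u,v):
    E=c["extrinsics"];R=E[:3,:3];t=E[:3,3]
    d=R.T@np.array([(u-c["cx"])/c["fx"],(v-c["cy"])/c["fy"],1]);return -R.T@t,d
def onz(c,u,v,z):
    o,d=ray(c,u,v);return o+d*(z-o[2])/d[2]
def proj(c,p):
    q=c["extrinsics"]@np.r_[p,1];return np.array([c["fx"]*q[0]/q[2]+c["cx"],c["fy"]*q[1]/q[2]+c["cy"]])
E
python3 - <<'E'
from h import *
t=cv2.imread("pics/top0.png");s=cv2.imread("pics/scene0.png")
a=cv2.resize(t[125:215,295:395],None,fx=4,fy=4,interpolation=cv2.INTER_CUBIC)
b=cv2.resize(s[110:200,220:320],None,fx=4,fy=4,interpolation=cv2.INTER_CUBIC)
hsv=cv2.cvtColor(t,cv2.COLOR_BGR2HSV)
print("bench",hsv[230,320],hsv[110,350],"board",hsv[195,345],hsv[150,345],"handle",hsv[194,220],hsv[200,186],"bare",hsv[138,236])
c=cv2.resize(t[175:225,170:257],None,fx=4.55,fy=4.55,interpolation=cv2.INTER_CUBIC)
d=np.zeros((228,400,3),np.uint8);d[:c.shape[0],:c.shape[1]]=c[:228,:400]
e=cv2.resize(s[205:275,200:260],None,fx=3.2,fy=3.2,interpolation=cv2.INTER_CUBIC);f=np.zeros_like(d);f[:224,:192]=e
cv2.imwrite("pics/crop1.png",np.vstack([np.hstack([a,b]),np.hstack([d,f])]))
E
```

```text
bench [ 17 102 192] [ 17 102 182] board [ 21 116 206] [ 22 114 206] handle [ 21 118 208] [ 15  39 185] bare [ 17 134 204]
```

View pics/crop1.png

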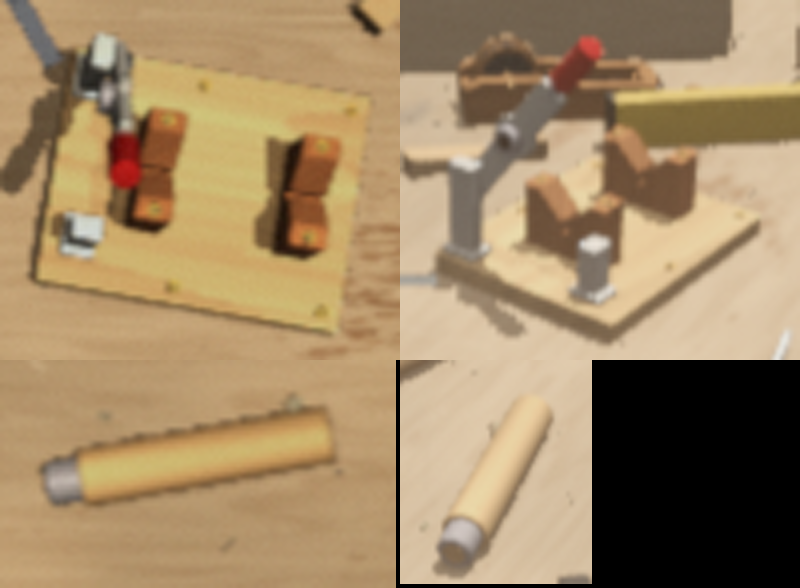

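Run:
```python
from h import *
c=env.read_camera("top");t=c["img"];hsv=cv2.cvtColor(t,cv2.COLOR_BGR2HSV)
def big(m,r):
    k=np.zeros_like(m);k[r[1]:r[3],r[0]:r[2]]=m[r[1]:r[3],r[0]:r[2]]
    k=cv2.morphologyEx(k,cv2.MORPH_OPEN,np.ones((3,3)))
    cs,_=cv2.findContours(k,cv2.RETR_EXTERNAL,cv2.CHAIN_APPROX_NONE);return max(cs,key=cv2.contourArea)
m=((hsv[...,0]>=20)&(hsv[...,0]<=26)&(hsv[...,1]>85)&(hsv[...,2]>150)).astype(np.uint8)*255
cb=cv2.convexHull(big(m,(295,125,395,215)))
P=np.array([onz(c,u,v,0.018)[:2] for u,v in cb[:,0]],np.float32)
r=cv2.minAreaRect(P);print("board",r)
box=cv2.boxPoints(r);print(box)
q=cv2.approxPolyDP(cb,4,True)[:,0];print("quad",q.tolist(),[onz(c,u,v,.018)[:2].round(4).tolist() for u,v in q])
# handle
ch=big(m,(175,180,250,212)); P=np.array([onz(c,u,v,0.017)[:2] for u,v in ch[:,0]],np.float32)
print("wood",cv2.minAreaRect(P))
g=((hsv[...,1]<75)&(hsv[...,2]>90)).astype(np.uint8)*255
cg=big(g,(175,185,195,212));P=np.array([onz(c,u,v,0.013)[:2] for u,v in cg[:,0]],np.float32)
print("ferr",P.mean(0),cv2.minAreaRect(P))
br=((hsv[...,0]<16)&(hsv[...,1]>135)&(hsv[...,2]>60)).astype(np.uint8)*255
for R in [(325,150,345,185),(358,155,385,192)]:
    k=big(br,R);P=np.array([onz(c,u,v,0.06)[:2] for u,v in k[:,0]],np.float32);print("blk",cv2.minAreaRect(P))
for n,R in(("top",(315,145,340,175)),("scene",(250,112,275,140))):
    cc=env.read_camera(n);h=cv2.cvtColor(cc["img"],cv2.COLOR_BGR2HSV)
    rd=(((h[...,0]<4)|(h[...,0]>174))&(h[...,1]>170)&(h[...,2]>60)).astype(np.uint8)*255
    k=big(rd,R);M=cv2.moments(k);u,v=M["m10"]/M["m00"],M["m01"]/M["m00"];print(n,u,v,cv2.contourArea(k));
    o,d=ray(cc,u,v); 
    if n=="top":o1,d1=o,d
A=np.stack([d1,-d],1);s=np.linalg.lstsq(A,o-o1,rcond=None)[0];print("grip",o1+s[0]*d1,o+s[1]*d)
```

```text
board ((0.570834219455719, -0.07854973524808884), (0.15067337453365326, 0.11940456181764603), 80.8015365600586)
[[ 0.4998567  -0.14337394]
 [ 0.61772585 -0.16246133]
 [ 0.6418117  -0.01372553]
 [ 0.5239426   0.00536186]]
quad [[328, 140], [384, 150], [361, 189], [338, 183]] [[0.6387, -0.0132], [0.6141, -0.1611], [0.5089, -0.0991], [0.5237, -0.039]]
wood ((0.4837620258331299, 0.2840464413166046), (0.014936192892491817, 0.14172957837581635), 9.18903636932373)
ferr [0.46936345 0.36556557] ((0.4697333872318268, 0.3656357526779175), (0.02143135666847229, 0.01842411421239376), 2.103456974029541)
blk ((0.5611028671264648, -0.018006544560194016), (0.03822226822376251, 0.06747692078351974), 89.86266326904297)
blk ((0.544303297996521, -0.1186208426952362), (0.027815798297524452, 0.07306715101003647), 81.04541778564453)
top 326.01234567901236 164.80987654320987 67.5Traceback (most recent call last):
  File "<stdin>", line 25, in <module>
  File "<stdin>", line 6, in big
ValueError: max() iterable argument is empty
```

Run:
```python
from h import *
c=env.read_camera("top");s=env.read_camera("scene")
f=lambda x,y:((x+.5)/4-.5+295,(y+.5)/4-.5+125)
C={k:onz(c,*f(*p),0.018)[:2] for k,p in dict(TR=(369,97),BR=(338,331),BL=(36,281),TL=(76,52)).items()}
for k in C:print(k,C[k].round(4))
d=lambda a,b:(np.linalg.norm(C[a]-C[b]).round(4),np.arctan2(*(C[a]-C[b])[::-1]).round(4))
print(d("BL","BR"),d("TL","TR"),d("TR","BR"),d("TL","BL"))
for nm,q in dict(b1=[(143,108),(187,112),(175,228),(130,220)],b2=[(302,133),(342,140),(325,256),(283,247)]).items():
    print(nm,[onz(c,*f(*p),0.068)[:2].round(4).tolist() for p in q], np.mean([onz(c,*f(*p),0.064)[:2] for p in q],0))
g=lambda x,y:((x+.5)/4.55-.5+170,(y-360+.5)/4.55-.5+175)
# handle axis end points: ferrule face centre, wood end centre
print("ferr",onz(c,*g(46,482),.017)[:2],"end",onz(c,*g(331,434),.017)[:2])
S=lambda x,y:((x-400+.5)/4-.5+220,(y+.5)/4-.5+110)
def tri(p,q):
    o1,d1=ray(c,*p);o,d=ray(s,*q)
    t=np.linalg.lstsq(np.stack([d1,-d],1),o-o1,rcond=None)[0];return (o1+t[0]*d1).round(4),(o+t[1]*d).round(4)
print("grip",tri(f(125,158),S(577,62)))
```

```text
TR [ 0.6172 -0.1687]
BR [ 0.4615 -0.1455]
BL [0.4908 0.0509]
TL [0.6445 0.0249]
(np.float64(0.1986), np.float64(1.4225)) (np.float64(0.1956), np.float64(1.4307)) (np.float64(0.1575), np.float64(-0.1479)) (np.float64(0.1559), np.float64(-0.1676))
b1 [[0.5965, -0.0114], [0.5944, -0.0393], [0.5199, -0.0312], [0.5245, -0.003]] [ 0.55957794 -0.02189533]
b2 [[0.5821, -0.1118], [0.578, -0.137], [0.5038, -0.1251], [0.509, -0.0988]] [ 0.54388912 -0.11919734]
ferr [0.46805307 0.37486373] end [0.49872366 0.21143442]
grip (array([0.5419, 0.0178, 0.1863]), array([0.5414, 0.0176, 0.1863]))
```

```bash
cat >> h.py <<'E'
Y=1.416; ey=np.array([np.cos(Y),np.sin(Y),0]); ex=np.array([np.sin(Y),-np.cos(Y),0]); ez=np.array([0,0,1.])
AX=np.array([.5517,-.0710,.070])
def W(x,y,z): return AX+x*ex+y*ey+z*ez
def down(yaw):
    x=np.array([np.cos(yaw),np.sin(yaw),0]);return np.stack([x,np.cross(-ez,x),-ez],1)
def C(p): d=np.asarray(p)-AX; return np.array([d@ex,d@ey,d[2]]).round(4)
E
python3 - <<'E'
from h import *
R=down(Y-np.pi/2)
env.set_gripper(0.0)
def tip(th,cl=0): # TCP target, th arm angle
    r,n=-.138,.0095+cl
    return W(.060+r*np.cos(th)+n*np.sin(th)+.011*min(1,th/.2 if th>0 else 0), .0865, -r*np.sin(th)+n*np.cos(th)+.014)
env.movep(tip(.95,.0)+[0,0,.06],R)
f0=env.current_ft_force()
print(env.current_t(),C(env.current_tool_pos()))
env.movel(tip(.95,.008),R,max_speed=.15)
for th in [.75,.55,.35,.15,.05]:
    hit=env.movel(tip(th),R,max_speed=.12,until_force=15)
    print(th,hit,C(env.current_tool_pos()),(env.current_ft_force()-f0).round(2))
    if hit and th>.1: break
hit=env.movel(tip(-.03),R,max_speed=.04,until_force=10)
print(hit,C(env.current_tool_pos()),(env.current_ft_force()-f0).round(2)); env.wait(.25)
env.movel(env.current_tool_pos()+[0,0,.09],R,max_speed=.2)
c=env.read_camera("top");cv2.imwrite("pics/t1.png",cv2.resize(c["img"][110:230,270:400],None,fx=4,fy=4));print(env.current_t())
E
```

```text
3.7583 [-0.0014  0.0858  0.1917]
0.75 False [-0.0227  0.0866  0.1162] [-0.28 -0.81 -0.24]
0.55 False [-0.0414  0.0865  0.0944] [-0.91  0.1  -0.32]
0.35 False [-0.0555  0.0865  0.07  ] [-0.15 -0.07 -0.48]
0.15 False [-0.0669  0.0865  0.0439] [-0.64 -0.96 -0.48]
0.05 False [-0.0749  0.0865  0.0303] [-0.75 -0.18 -0.63]
False [-0.0786  0.0865  0.019 ] [ 0.14  0.35 -0.69]
7.5167
```

Run:
```python
from h import *
s=env.read_camera("scene")["img"]
a=cv2.imread("pics/t1.png")[:400,:400];b=cv2.resize(s[90:200,210:320],(400,400),interpolation=cv2.INTER_CUBIC)
cv2.imwrite("pics/c2.png",np.hstack([a,b]))
```

```text
(no output)
```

View pics/c2.png

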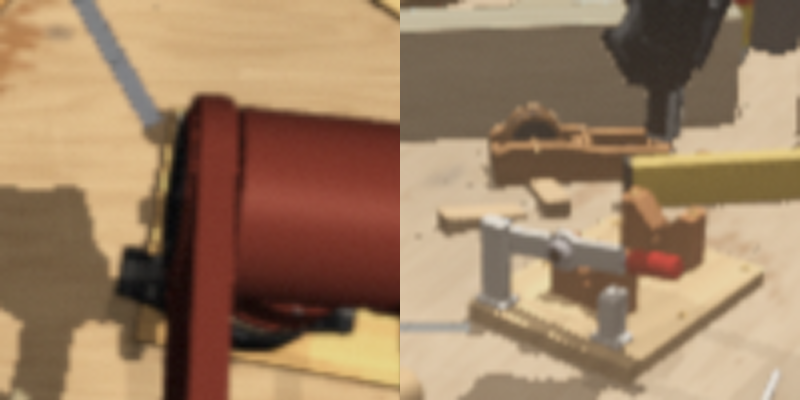

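```bash
cat >> h.py <<'E'
def armangle(p=None):
    s=env.read_camera("scene");h=cv2.cvtColor(s["img"],cv2.COLOR_BGR2HSV)
    rd=(((h[...,0]<5)|(h[...,0]>172))&(h[...,1]>150)&(h[...,2]>60)).astype(np.uint8);rd[:110]=0;rd[190:]=0;rd[:,:240]=0;rd[:,310:]=0
    v,u=np.nonzero(rd);o,d=ray(s,u.mean(),v.mean());q=o+d*(((W(0,.0865,0)-o)@ey)/(d@ey));q=C(q)
    return len(u),q,np.arctan2(q[2],.06-q[0])
E
python3 - <<'E'
from h import *
print(armangle())
R=down(Y-np.pi/2)
env.movel(W(-.080,.0865,.035),R,max_speed=.2)
f0=env.current_ft_force()
hit=env.movel(W(-.080,.0865,.0),R,max_speed=.04,until_force=8)
print(hit,C(env.current_tool_pos()),(env.current_ft_force()-f0).round(2)); env.wait(.3)
env.movel(env.current_tool_pos()+[0,0,.12],R,max_speed=.25)
print(armangle(),env.current_t())
E
```

```text
(32, array([-0.086 ,  0.0865,  0.0295]), np.float64(0.19937054082384334))
False [-0.0797  0.0865  0.0002] [-0.67  0.69 -0.69]
(31, array([-0.0844,  0.0865,  0.0091]), np.float64(0.06293616282757555)) 10.15
```

Run:
```python
from h import *
print(env.current_grip_width(),env.current_grip_force(),C(env.current_tool_pos()))
c=env.read_camera("wrist");s=env.read_camera("scene")["img"]
cv2.imwrite("pics/c3.png",np.hstack([cv2.resize(c["img"],(400,300)),cv2.resize(s[60:195,190:370],(400,300),interpolation=cv2.INTER_CUBIC)]))
```

```text
0.0002096422545565887 0.0 [-0.0814  0.0864  0.1181]
```

View pics/c3.png

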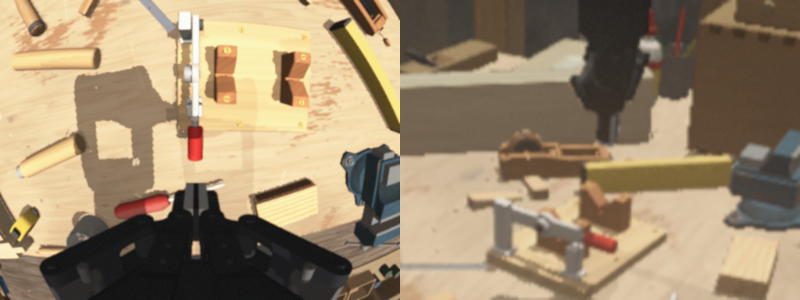

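```bash
cat >> h.py <<'E'
def wray(c,u,v,p,R):
    a=np.array([u-c["cx"],v-c["cy"]])/c["fx"];r=np.linalg.norm(a)
    d=np.r_[a/r*np.sin(r),np.cos(r)];H=c["hand_eye"]
    return p+R@H[:3,3],R@(H[:3,:3]@d)
def wz(c,u,v,z,p,R):
    o,d=wray(c,u,v,p,R);return o+d*(z-o[2])/d[2]
E
python3 - <<'E'
from h import *
p=env.current_tool_pos();R=env.current_tcp_rot();c=env.read_camera("wrist");h=cv2.cvtColor(c["img"],cv2.COLOR_BGR2HSV)
rd=(((h[...,0]<5)|(h[...,0]>172))&(h[...,1]>150)&(h[...,2]>60)).astype(np.uint8);rd[:150]=0;rd[210:]=0;rd[:,:230]=0;rd[:,270:]=0
v,u=np.nonzero(rd);print(len(u),u.mean(),v.mean(),v.min(),v.max())
for z in(.07,.08,.09):print("grip",z,C(wz(c,u.mean(),v.mean(),z,p,R)),"end",C(wz(c,u.mean(),v.max(),z,p,R)))
for k,(a,b) in dict(TR=(308,33),BR=(302,133),BL=(178,133)).items():print(k,C(wz(c,a*1.28,b*1.28,.018,p,R)))
# V notches at block tops z .068: four corners each block
for q in [(216,45),(237,45),(236,105),(214,105),(284,51),(309,51),(307,108),(281,107)]: print(q,C(wz(c,q[0]*1.28,q[1]*1.28,.068,p,R)))
E
```

```text
761 249.47437582128777 182.86859395532196 161 204
grip 0.07 [-0.0823  0.0873  0.    ] end [-0.1039  0.0873  0.    ]
grip 0.08 [-0.0796  0.0873  0.01  ] end [-0.1004  0.0873  0.01  ]
grip 0.09 [-0.0768  0.0872  0.02  ] end [-0.0969  0.0872  0.02  ]
TR [ 0.0761 -0.0817 -0.052 ]
BR [-0.0796 -0.0791 -0.052 ]
BL [-0.0817  0.112  -0.052 ]
(216, 45) [ 0.0369  0.0626 -0.002 ]
(237, 45) [ 0.0379  0.0375 -0.002 ]
(236, 105) [-0.0352  0.0376 -0.002 ]
(214, 105) [-0.0357  0.0644 -0.002 ]
(284, 51) [ 0.0353 -0.022  -0.002 ]
(309, 51) [ 0.0396 -0.0574 -0.002 ]
(307, 108) [-0.035  -0.0579 -0.002 ]
(281, 107) [-0.0356 -0.0206 -0.002 ]
```

Run:
```python
from h import *
R=down(Y-np.pi/2)
env.movel(W(-.084,.087,.03),R,max_speed=.25)
f0=env.current_ft_force()
for z in (0,-.006,-.012,-.018,-.024):
    hit=env.movel(W(-.084,.087,z),R,max_speed=.05,until_force=8)
    print(z,hit,C(env.current_tool_pos()),(env.current_ft_force()-f0).round(2),armangle())
    if hit:break
s=env.read_camera("scene")["img"]
cv2.imwrite("pics/c4.png",cv2.resize(s[90:190,230:330],(600,600),interpolation=cv2.INTER_CUBIC));print(env.current_t())
```

```text
0 False [-0.084   0.087  -0.0001] [-0.23  0.31  0.48] (15, array([-0.089 ,  0.0865,  0.0081]), np.float64(0.05430895894980041))
-0.006 False [-0.0843  0.087  -0.0063] [-1.17 -0.43  1.12] (12, array([-0.0924,  0.0865,  0.0036]), np.float64(0.023617655004950524))
-0.012 True [-0.0832  0.0871 -0.0078] [-5.14 -0.51 12.28] (14, array([-0.0886,  0.0865,  0.0018]), np.float64(0.012112462800040141))
12.2333
```

View pics/c4.png

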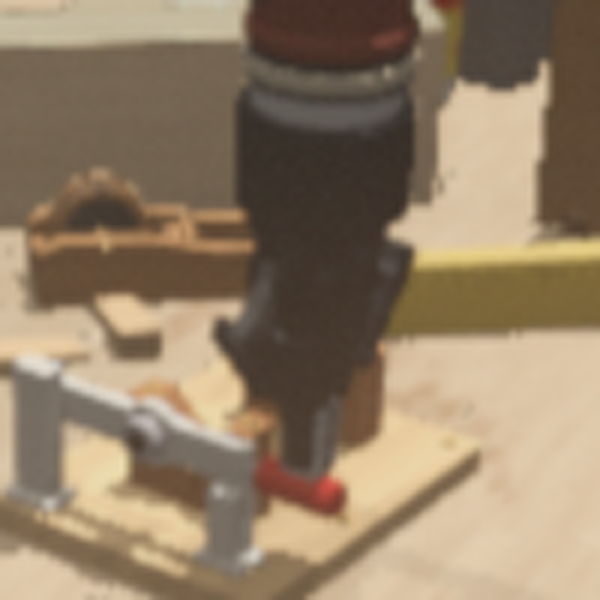

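Run:
```python
from h import *
env.movel(env.current_tool_pos()+[0,0,.10],None,max_speed=.25)
hc=np.array([.4834,.2931,.017]);R=down(1.7565)
env.set_gripper(.07)
env.movep(hc+[0,0,.12],R); f0=env.current_ft_force()
print(env.current_t())
hit=env.movel(hc+[0,0,0.0],R,max_speed=.12,until_force=6)
print(hit,env.current_tool_pos(),(env.current_ft_force()-f0).round(2))
env.set_gripper(0,35)
print(env.current_grip_width(),env.current_grip_force(),(env.current_ft_force()-f0).round(2),env.current_t())
env.movel(env.current_tool_pos()+[0,0,.10],R,max_speed=.15)
p=env.current_tool_pos();print(p,(env.current_ft_force()-f0).round(2),env.current_grip_width(),env.current_t())
c=env.read_camera("wrist");cv2.imwrite("pics/w5.png",c["img"])
```

```text
14.725
False [0.48433902 0.29350353 0.01794724] [ 1.28 -0.84 -0.32]
0.00010733770586667227 0.28893898241221905 [ 0.21 -0.91  1.29] 16.5417
[0.48264834 0.29273946 0.11614316] [-0.13  0.06 -1.18] -3.484551761787299e-05 17.3583
```

View pics/w5.png

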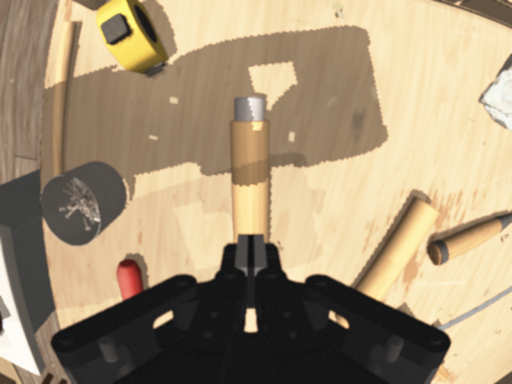

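Run:
```python
from h import *
hc=np.array([.4834,.2931,.017]);R=down(1.7565);hy=R[:,0];hx=R[:,1]
p=env.current_tool_pos();Rc=env.current_tcp_rot();c=env.read_camera("wrist")
for u,v,z in((250,97,.015),(250,120,.03),(232,180,.017),(269,180,.017)):
    q=wz(c,u,v,z,p,Rc)-hc;print(u,v,(q@hy).round(4),(q@hx).round(4))
env.set_gripper(.07); f0=env.current_ft_force()
env.movel([*hc[:2],-.002],R,max_speed=.15,until_force=6)
hit=env.movel([*hc[:2],-.015],R,max_speed=.05,until_force=6)
print(hit,env.current_tool_pos(),(env.current_ft_force()-f0).round(2))
env.set_gripper(0,35)
print(env.current_grip_width(),env.current_grip_force(),(env.current_ft_force()-f0).round(2),env.current_t())
```

```text
250 97 0.0816 -0.0022
250 120 0.0623 -0.0022
232 180 0.0082 -0.0184
269 180 0.0082 0.0148
False [ 0.48299907  0.29295497 -0.01535071] [ 0.53  1.95 -0.52]
0.032796649749500785 34.831021428108215 [0.75 2.06 1.88] 19.8917
```

```bash
cat >> h.py <<'E'
DZ=-.032
E
python3 - <<'E'
from h import *
f0=env.current_ft_force()
env.movel(env.current_tool_pos()+[0,0,.15],None,max_speed=.2)
R=down(Y)
env.movep(W(0,-.010,.09+DZ),R); print(env.current_t(),env.current_grip_width())
env.movel(W(0,-.010,.020+DZ),R,max_speed=.12,until_force=8); f1=env.current_ft_force()
D=lambda f:np.array([f@ex,f@ey,f[2]]).round(2)
hit=env.movel(W(0,-.010,-.006+DZ),R,max_speed=.03,until_force=6)
print(hit,C(env.current_tool_pos()),D(env.current_ft_force()-f1),env.current_ft_torque().round(3),env.current_grip_width(),env.current_t())
c=env.read_camera("wrist");s=env.read_camera("scene")["img"]
cv2.imwrite("pics/c6.png",np.hstack([cv2.resize(c["img"],(400,400)),cv2.resize(s[90:190,230:330],(400,400),interpolation=cv2.INTER_CUBIC)]))
E
```

```text
22.2083 0.03286079272942942
True [ 0.0008 -0.0101 -0.0296] [ 1.79 -0.26  1.95] [-0.075 -0.385 -0.069] 0.03275935887002664 23.55
```

View pics/c6.png

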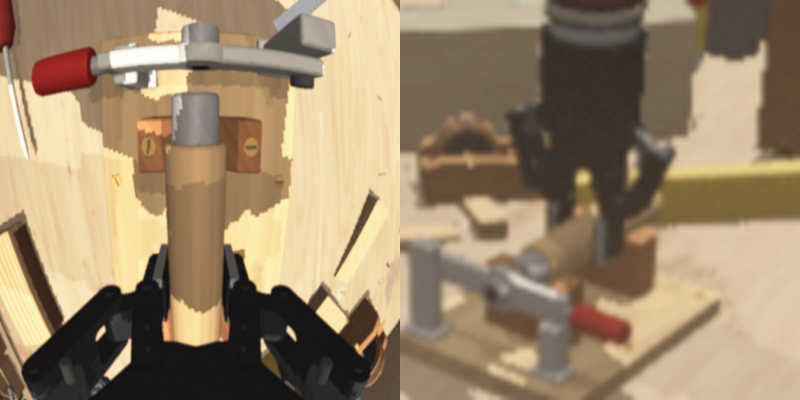

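Run:
```python
from h import *
R=down(Y);D=lambda f:np.array([f@ex,f@ey,f[2]]).round(2)
p0=C(env.current_tool_pos())
env.movel(W(p0[0],-.010,p0[2]+.002),R,max_speed=.05); env.wait(.2); f1=env.current_ft_force();t1=env.current_ft_torque()
hit=env.movel(W(p0[0],.008,p0[2]+.002),R,max_speed=.02,until_force=4)
p=C(env.current_tool_pos());print(hit,p,D(env.current_ft_force()-f1))
hit=env.movel(W(p0[0],p[1]-.0005,-.012+DZ),R,max_speed=.02,until_force=14); env.wait(.3)
print(hit,C(env.current_tool_pos()),D(env.current_ft_force()-f1),D(env.current_ft_torque()-t1),env.current_grip_width(),env.current_t(),armangle())
np.save("f1.npy",np.r_[f1,t1])
c=env.read_camera("wrist");s=env.read_camera("scene")["img"]
cv2.imwrite("pics/c7.png",np.hstack([cv2.resize(c["img"],(400,400)),cv2.resize(s[90:190,230:330],(400,400),interpolation=cv2.INTER_CUBIC)]))
```

```text
True [ 0.0004  0.0011 -0.028 ] [ 1.13 -2.14  1.89]
True [ 0.0028  0.0011 -0.0316] [1.15 1.05 5.56] [ 0.12 -0.   -0.38] 0.032951197887379345 25.4333 (38, array([-0.0782,  0.0865,  0.0015]), np.float64(0.010853408837161852))
```

View pics/c7.png

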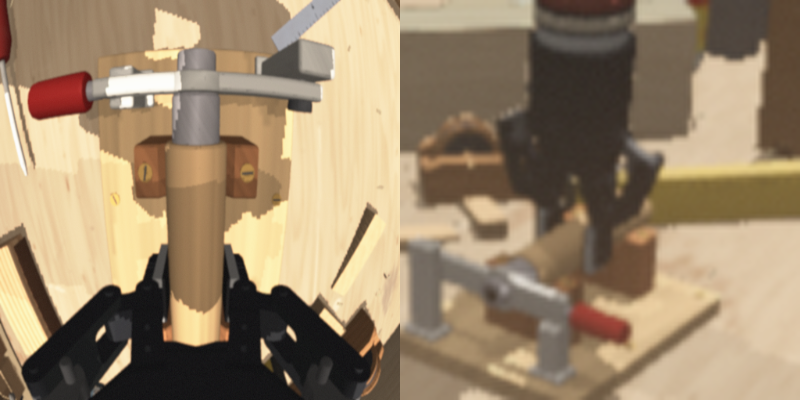

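Run:
```python
from h import *
D=lambda f:np.array([f@ex,f@ey,f[2]]).round(2)
f=np.load("f1.npy");p=C(env.current_tool_pos());r=env.current_tcp_rot();y0=np.arctan2(r[1,0],r[0,0]);print("yaw now-cmd",y0-Y)
yaw=Y;x=p[0];z=p[2]
for i in range(7):
    env.movel(W(x,.0010,z),down(yaw),max_speed=.02); env.wait(.25)
    F=np.mean([D(env.current_ft_force()-f[:3]) if not env.wait(.02) else 0 for _ in range(5)],0);T=D(env.current_ft_torque()-f[3:])
    print(round(yaw-Y,4),round(x,4),round(z,4),C(env.current_tool_pos()),F.round(2),T,round(env.current_t(),2))
    if F[2]>20: z+=.0005
    elif F[2]<12: z-=.0012
    x+=np.clip(F[0]*.0003,-.0008,.0008); yaw+=np.clip(T[2]*.03,-.01,.01)
```

```text
yaw now-cmd -0.0009621881486125972
0.0 0.0028 -0.0316 [ 0.0027  0.0011 -0.0316] [-0.28  1.67  6.47] [ 0.17  0.11 -0.39] 26.17
-0.01 0.0027 -0.0328 [ 0.0028  0.0011 -0.0317] [-2.7   1.96 12.17] [ 0.24  0.47 -0.01] 26.75
-0.0103 0.0019 -0.0328 [ 0.0029  0.0011 -0.0317] [-0.9   1.96 10.36] [0.29 0.11 0.05] 27.33
-0.0088 0.0016 -0.034 [ 0.0029  0.0011 -0.0318] [-2.64  2.09 15.8 ] [ 0.27  0.5  -0.03] 27.92
-0.0097 0.0009 -0.034 [ 0.0029  0.0011 -0.0318] [-0.86  2.72 14.04] [0.31 0.17 0.04] 28.5
-0.0085 0.0006 -0.034 [ 0.0029  0.0011 -0.0318] [-0.16  2.53 13.29] [ 0.32  0.11 -0.03] 29.08
-0.0094 0.0005 -0.034 [ 0.0029  0.0011 -0.0318] [-0.06  2.82 12.9 ] [ 0.35  0.11 -0.  ] 29.67
```

Run:
```python
from h import *
print(armangle(),env.current_grip_force()); print(env.hand_in())
```

```text
(33, array([-0.0785,  0.0865,  0.0022]), np.float64(0.01588314076416944)) 36.01250231266022
the job is handed in; nothing more can be done
None
```

I handed the job in at about 30 s with the bush arm measured down (about 0.016 rad) and the ferruled handle seated in both V-blocks against the arm, still gripped and pressed down with about 13 N; no verdict was returned.

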